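Fit the selector lever on its splined shaft

TASK

Put the lever with the cross-shaped hole onto the cross-splined shaft of the grey selector cover, turned so that its arm lies between the two stop pins, and push it down until its hub sits flat on the shoulder. Leave the shorter lever with the plain round hole where it lies.

Things in the scene. Friction and masses are not known exactly. Their poses are not given: they have to be found in the camera images.
- selector_lever_hub (a point): Loose steel lever with a cross-shaped hole, lying flat, 143 mm long, 0.18 to 0.35 kg, heaviest at the hub. Point: the hub's centre, on the hole's axis, 17 mm above the underside. Hub 52 (x) by 46 mm (y), 34 high, flat 40 mm long sides at +-y (grip there). The hole goes through: two crossed slots along x and y, each 36 by 15 mm. +x along the arm (20 wide, 10 thick, flush with the underside), +z up.
- selector_lever_pin (a point): On the same lever: the upright link pin (10 mm thick, its top 26 mm above the underside) in the round end of the arm, 105 mm along +x from the hub's centre; the point is likewise 17 mm above the underside; same axes. (A lamp and a shelf hang over the back of the bench from 0.55 m up: carry low.)
- plain_lever_hub (a point): The other loose lever, to be left alone: round hub 46 mm across, 34 mm high, with a plain round 20 mm hole, and a shorter arm (link pin 80 mm from the hub along +x, 115 mm long overall). Point: its hub's centre, 17 mm above the underside. Either lever may lie in either place; between them stands an open box, its raised lid 170 mm high 0.62 m ahead: carry in front of it.
- shaft_seat (a point): Fixed grey cover, plate 118x84x10 mm. Point: centre of the round shoulder (44 mm wide, 30 mm above the bench) where the hub must rest. A steel shaft rises 54 mm from it: crossed splines along x and y, 30 by 8 mm, full to 26 mm up, tapered to 36, then a round pilot 14 mm thick, pointed. +x, the way the arm must point, runs between two stop pins 60 mm out at y = +-32 mm, 10 thick, tops 16 mm up.

How it is judged:
By the outcome, as a careful person would: the job done as asked, in the order asked, and still so for the second after the job is handed in, with the robot touching nothing.
It also fails if it takes over 40 s, if anything falls off the work surface, if the arm or the gripper's body presses on something with over 40 N, if the wrist force passes 120 N, or if a joint passes its speed limit or range.

ROBOT

A 7-joint arm with a two-finger parallel gripper is mounted at the origin on a cart in front of the work surface, level with it; the furniture and walls round the work are solid. World frame = base frame: x ahead of the robot, y to its left, z up, the work surface at z = 0. Lengths are in mm, angles in rad, forces in N, time in s.
With the tool pointing down it reaches from about 425 to 1025 mm from the base axis. Payload 9.4 kg.
Tool frame: the origin (TCP) lies midway between the tips of the shut fingers; the grasp point (between the pads) lies 19 mm behind it; z points along the fingers, y is the direction in which the jaws open and shut (so a half turn about z gives the same grasp; the last joint's range is limited). The gripper opens to 85 mm and grips with 20 to 120 N. Pads are 22 mm wide; open, the fingers measure 114 mm over their backs; the gripper's body (76 mm by 85 mm) begins 54 mm behind the grasp point. The pads swing forward as they close: fully open they stand 13 mm farther back than shut.
Start: joints at [-1.392, 0.599, -0.003, 1.599, 0.002, 0.943, -0.08], TCP at [183.443, 701.408, 231.275] pointing down, gripper open.
Joint ranges: [-2.57, 2.57], [-0.35, 1.97], [-1.29, 1.29], [0.11, 2.56], [-1.05, 4.19], [0.11, 1.86], [-2.63, 2.63]. Speed limits (rad/s): [2.22, 2.22, 3.01, 3.01, 3.14, 3.14, 3.14].

INTERFACE

Orientations are given as a unit quaternion [x, y, z, w].
In Python, from bench import get_obs, read_camera, finish_job gives the robot as it stands.
- The arm moves only by the shell command python3 -m jog 'ROWS' [FORCE]. ROWS is JSON, one flat list of numbers, 5 for each row, row after row: the shift along the tool's x, y, z in units of 25 mm (1.0 is 25 mm), then the turn about the tool's z in degrees, then the opening, from -1 (shut) to 1 (fully open). A call has 1 to 10 rows; each row is the pose to reach, as a shift and turn from the pose commanded when the call began, along the tool's axes at that moment; what a row does not reach only later rows make up. A row lasts 1/8 s, in which the tool goes at most 62.5 mm and 10.7 degrees, less where a joint would pass 70% of its speed; a pose out of reach is approached as far as the arm can. A call with a gripper value outside its range is refused whole. The fingers move at their own pace and stop on an object; FORCE is the grip in N (left out, the last holds). Time passes only in rows, so rows that repeat a pose let the fingers close. It gives the time, the measured TCP pose, the force and the opening at its end, in the units of the state.
- get_obs(): the state, without advancing time (a new reading comes with each control period).
- read_camera(name): name is "side" or "top"; returns a dict with "img" (400x640x3 uint8, blue, green, red), "depth" (400x640 float32, mm along the optical axis (not along the pixel's ray), 0 where there is no reading), "vfov" (degrees; the focal length in pixels is half the picture's height over the tangent of half this angle, whatever the lens; pixels are square), "cx", "cy" (the principal point, pixels), "extrinsics" (4x4, takes a point from camera to world coordinates). Camera axes: x right, y up, looking along -z (the intrinsics and any distortion apply to the point x, -y, -z); pixel columns grow to the right and rows downward; lengths in mm; the calibration is good to about 2 mm. A picture is of the moment at which its call begins.
- finish_job(): hands the job in, once; it reports no verdict.
The state is a dict: "clock": time; "joint_pos": joint angles; "qd": joint speeds; "joint_efforts": joint torques, N m; "eef_pos": TCP position; "tcp_rot": TCP orientation; "wrist_force": force on the tool from outside, world axes, zero at the start; "ft_torque": the same for the moment, N m; "opening": opening from 0.0 (shut) to 1.0 (fully open).
Only numpy, scipy, OpenCV 4.12 (cv2) and the standard library are available. Lean on these libraries where they do the work, as an engineer would, in place of code of your own. Each camera call takes 0.05 s, during which the arm holds its last target.

## Working session

There is one attempt and no reset: what is moved stays moved. The work goes in short steps, Python scripts to look and compute and a shell command to move; the robot and the scene stay as the last step left them, time stands still between calls to the robot, and variables do not carry over. Pictures are saved under pics/ and viewed, and the job is handed in when it is done.

```bash
ls; mkdir -p pics; python3 - <<'E'
from bench import get_obs, read_camera
import cv2, numpy as np
print(get_obs())
for n in ("side","top"):
    c=read_camera(n); cv2.imwrite(f"pics/{n}0.png",c["img"]); np.savez(f"{n}0.npz",**c)
    print(n,{k:v for k,v in c.items() if k not in("img","depth")})
E
```

```text
pics
{'clock': 0.0, 'joint_pos': array([-1.39172556,  0.6001258 , -0.00252387,  1.60014315,  0.00180331,
        0.94287205, -0.07977947]), 'qd': array([ 0.00027561,  0.000731  ,  0.00015234, -0.00104526,  0.00047361,
        0.00182957,  0.00194368]), 'joint_efforts': array([-5.36079078e-04, -7.76475120e+01,  1.56503543e+00, -2.58003098e+01,
        1.22907618e-02,  9.21642029e-03,  1.57557572e-06]), 'eef_pos': array([183.32827029, 700.95230418, 230.41200059]), 'tcp_rot': array([ 1.27504810e-01,  9.91837651e-01, -7.72946310e-04, -2.09969736e-05]), 'wrist_force': array([-0.2402629 , -0.04273403,  0.38712568]), 'ft_torque': array([-0.00635449, -0.05051254,  0.01228373]), 'opening': 1.003740289345251}
side {'vfov': 42.327332161624525, 'cx': 326.74524853843167, 'cy': 194.88846431378118, 'extrinsics': array([[-9.98057034e-01,  4.89266788e-02, -3.85789663e-02,
         4.37002669e+02],
       [-6.13932329e-02, -6.66583335e-01,  7.42898061e-01,
         9.61215286e+02],
       [ 1.06314388e-02,  7.43823123e-01,  6.68291953e-01,
         9.19264623e+02],
       [ 0.00000000e+00,  0.00000000e+00,  0.00000000e+00,
         1.00000000e+00]])}
top {'vfov': 45.06811722036365, 'cx': 309.6803332976239, 'cy': 201.03254287975625, 'extrinsics': array([[ 2.89156813e-02,  9.87193550e-01, -1.56884600e-01,
         2.63014589e+02],
       [-9.99578604e-01,  2.89574538e-02, -2.01985894e-03,
         2.32670871e+01],
       [ 2.54898683e-03,  1.56876895e-01,  9.87614876e-01,
         1.38841061e+03],
       [ 0.00000000e+00,  0.00000000e+00,  0.00000000e+00,
         1.00000000e+00]])}
```

View pics/top0.png

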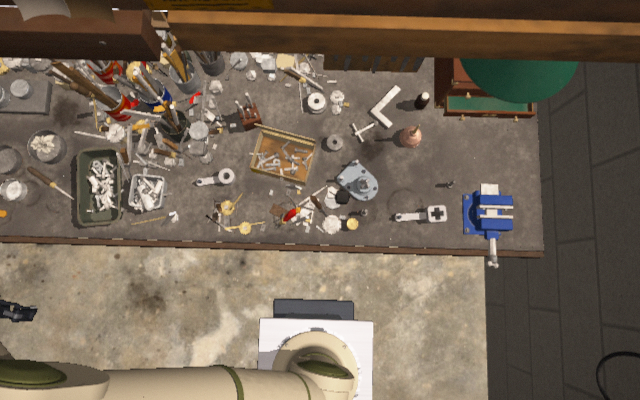

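View pics/side0.png

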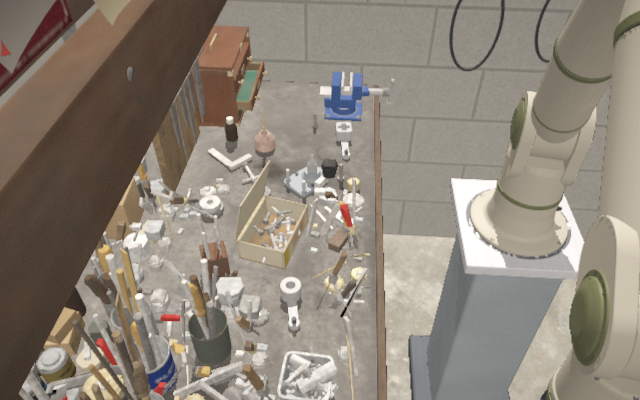

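```bash
cat > h.py <<'E'
import numpy as np,cv2
def load(n):
    return dict(np.load(n+".npz"))
def ray(c,u,v):
    f=200/np.tan(np.radians(float(c["vfov"]))/2)
    d=np.array([(u-c["cx"])/f,-(v-c["cy"])/f,-1.0]); E=c["extrinsics"]
    return E[:3,3],E[:3,:3]@d
def onz(c,u,v,z):
    o,d=ray(c,u,v); return o+d*(z-o[2])/d[2]
def proj(c,p):
    E=c["extrinsics"]; q=E[:3,:3].T@(np.array(p)-E[:3,3]); f=200/np.tan(np.radians(float(c["vfov"]))/2)
    return c["cx"]+f*q[0]/-q[2], c["cy"]-f*q[1]/-q[2]
def depthpt(c,u,v):
    o,d=ray(c,u,v); return o+d*float(c["depth"][int(v),int(u)])
def crop(c,x0,y0,w,h,s,name):
    im=c["img"][y0:y0+h,x0:x0+w]; cv2.imwrite("pics/"+name,cv2.resize(im,None,fx=s,fy=s,interpolation=cv2.INTER_CUBIC))
E
python3 - <<'E'
from h import *
t=load("top0"); s=load("side0")
crop(t,380,190,80,50,10,"tl.png"); crop(t,320,150,80,60,10,"tc.png"); crop(s,270,110,100,100,6,"sl.png")
for p in [(437,213),(445,213),(403,217),(430,206)]: print(p,onz(t,*p,34),depthpt(t,*p))
for p in [(357,180),(365,173)]: print(p,onz(t,*p,10),depthpt(t,*p))
E
```

```text
(437, 213) [ 454.40346488 -335.85298448   34.        ] [ 4.59176312e+02 -3.44808705e+02  2.23768428e-01]
(445, 213) [ 455.06765261 -358.54596246   34.        ] [ 455.25370857 -358.91585291   32.68788259]
(403, 217) [ 440.15278981 -239.41279494   34.        ] [ 443.29620519 -244.07419477    9.96523438]
(430, 206) [ 473.90271646 -316.2039079    34.        ] [ 478.89220396 -324.23558945    1.95545165]
(357, 180) [ 548.1064563  -110.06187506   10.        ] [ 548.13893115 -110.07706257    9.84298511]
(365, 173) [ 569.66011071 -133.1622437    10.        ] [ 569.86795706 -133.26827253    9.06570421]
```

```bash
ls pics
```

```text
side0.png
sl.png
tc.png
tl.png
top0.png
```

View pics/tl.png

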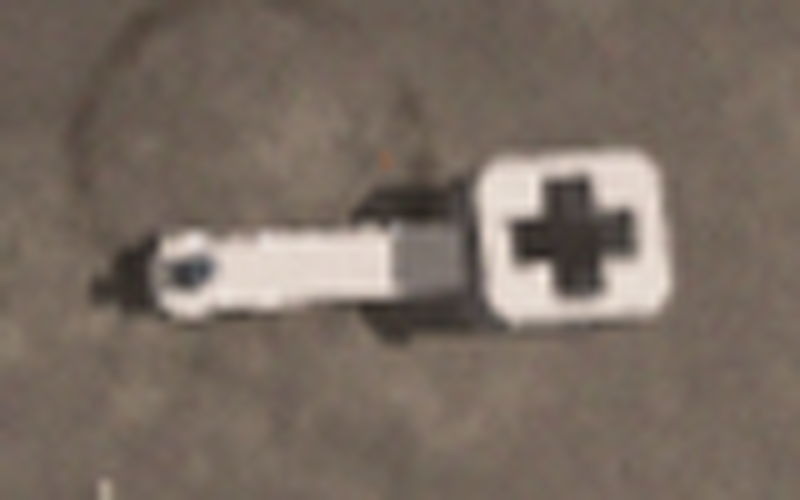

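View pics/tc.png

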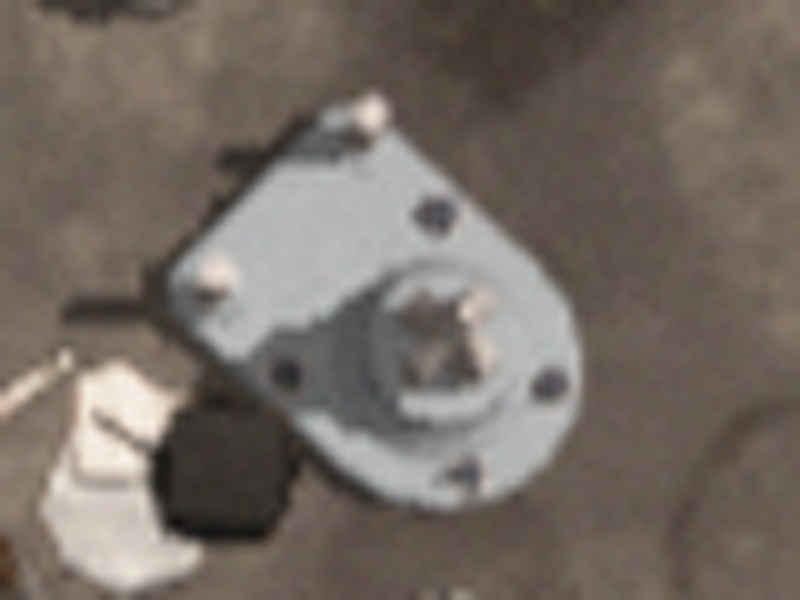

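View pics/sl.png

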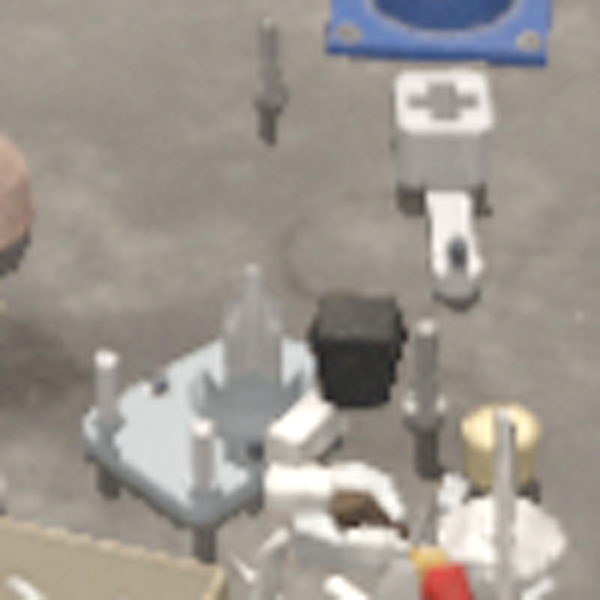

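```bash
python3 - <<'E'
from h import *
t=load("top0"); s=load("side0")
# px from zoom: u=(U+.5)/10-.5+x0
def T(U,V,x0,y0,k): return (U+.5)/k-.5+x0,(V+.5)/k-.5+y0
# cloud by depth: hub top in both views
def cloud(c,u0,v0,u1,v1):
    P=[]
    for v in range(v0,v1):
        for u in range(u0,u1):
            if c["depth"][v,u]>0: P.append(depthpt(c,u,v))
    return np.array(P)
for n,c,b in(("top",t,(420,195,455,232)),("side",s,(325,112,365,150))):
    P=cloud(c,*b); m=(P[:,2]>29)&(P[:,2]<40)&(abs(P[:,0]-455)<50)&(abs(P[:,1]+335)<50); Q=P[m]
    r=cv2.minAreaRect(Q[:,:2].astype(np.float32)); print(n,len(Q),"rect",r,"z",np.median(Q[:,2]))
hole=T(574,237,380,190,10); pin=T(190,270,380,190,10); print("hole",onz(t,*hole,34),"pin",onz(t,*pin,26))
hs=T(443,101,270,110,6); ps=T(457,240,270,110,6); print("side hole",onz(s,*hs,34),"pin",onz(s,*ps,26))
# cover
for nm,U,V,z in(("pinA",372,112,46),("pinB",215,270,46)): print(nm,onz(t,*T(U,V,320,150,10),z))
for nm,U,V,z in(("pinA",106,357,46),("pinB",203,427,46),("tip",252,268,84)): print("side",nm,onz(s,*T(U,V,270,110,6),z))
print("shoulder",onz(t,*T(447,350,320,150,10),30))
P=cloud(t,325,155,385,205); print([ (z,(abs(P[:,2]-z)<2).sum()) for z in(10,30,46,70,84)])
m=abs(P[:,2]-30)<2.5; m&=np.hypot(P[:,0]-537,P[:,1]+117)<60;print("shoulder depth",P[m].mean(0),P[m].min(0),P[m].max(0),cv2.minEnclosingCircle(P[m][:,:2].astype(np.float32)))
P=cloud(t,334,189,351,205);print("block",P[:,2].max()); Q=P[P[:,2]>P[:,2].max()-6];print(Q.min(0),Q.max(0))
P=cloud(t,460,180,520,240);Q=P[P[:,2]>40];print("vise",Q.min(0),Q.max(0))
E
```

```text
top 187 rect ((451.8359375, -334.53009033203125), (46.665985107421875, 53.836021423339844), 3.5030629634857178) z 33.844503331999476
side 128 rect ((456.7757263183594, -332.1451721191406), (44.99536895751953, 57.72006607055664), 2.8368723392486572) z 34.2606455523989
hole [ 453.6837915  -335.70221203   34.        ] pin [ 442.1200723  -228.28893039   26.        ]
side hole [ 456.99052634 -334.32396292   34.        ] pin [ 446.12290471 -229.88776819   26.        ]
pinA [ 596.74625056 -105.10678314   46.        ]
pinB [549.32730207 -61.10278318  46.        ]
side pinA [ 599.13102874 -104.89013004   46.        ]
side pinB [551.46178504 -60.13174944  46.        ]
side tip [ 535.19327778 -125.19601973   84.        ]
shoulder [ 531.26821982 -129.11015651   30.        ]
[(10, np.int64(374)), (30, np.int64(65)), (46, np.int64(30)), (70, np.int64(28)), (84, np.int64(3))]
shoulder depth [ 529.20280984 -124.97695146   29.90451802] [ 506.78957839 -148.26931175   27.52733188] [591.36555006 -59.18087858  32.19391166] ((544.5755004882812, -105.93949127197266), 46.819393157958984)
block 117.6269284784014
[464.58760583 -76.5278097  111.68676772] [495.71811543 -44.5113621  117.62692848]
vise [ 379.76629134 -515.9936947    40.62420877] [ 534.21394574 -424.30657433  128.7453072 ]
```

```bash
cat >> h.py <<'E'
def rel(p0,yaw0,p,yaw):
    """yaw = world heading of tool y (deg), tool pointing straight down"""
    a=np.radians(yaw0); y=np.array([np.cos(a),np.sin(a)]); x=np.array([-y[1],y[0]])
    d=np.array(p[:2])-np.array(p0[:2])
    t=-(yaw-yaw0); t=(t+180)%360-180
    return [round(v,2) for v in (d@x/25,d@y/25,-(p[2]-p0[2])/25)]+[round(t,1)]
def yawof(q):
    from scipy.spatial.transform import Rotation as R
    y=R.from_quat(q).as_matrix()[:,1]; return np.degrees(np.arctan2(y[1],y[0]))
E
python3 - <<'E'
from h import *
p=(183.4,701.4,231.3); y=75.35
for q in [((400,500,250),30),((490,250,250),6)]: print(rel(p,y,*q))
p=(490,250,250)
for q in [((500,0,220),6),((490,-200,150),6)]: print(rel(p,6,*q))
t=load("top0");s=load("side0")
print(depthpt(s,329,164),depthpt(t,344,196),depthpt(t,340,198),proj(s,(480,-60,117)),proj(s,(480,-60,40)))
E
```

```text
[np.float64(-10.42), np.float64(-5.6), -0.75, 45.3]
[np.float64(-16.43), np.float64(-14.37), -0.75, 69.3]
[np.float64(-9.99), np.float64(-0.65), 1.2, 0]
[np.float64(-17.9), np.float64(-1.88), 4.0, 0]
[485.11055909 -52.81686251 111.46616071] [481.53688869 -65.62113261 115.62809111] [476.48311875 -55.26707    111.50379675] (np.float64(331.2291083152125), np.float64(160.58584658739466)) (np.float64(330.74418902206236), np.float64(183.84624784538846))
```

```bash
python3 -m jog '[-10.42,-5.6,-0.75,45.3,1, -10.42,-5.6,-0.75,45.3,1, -10.42,-5.6,-0.75,45.3,1, -10.42,-5.6,-0.75,45.3,1, -16.43,-14.37,-0.75,69.3,1, -16.43,-14.37,-0.75,69.3,1, -16.43,-14.37,-0.75,69.3,1, -16.43,-14.37,-0.75,69.3,1, -16.43,-14.37,-0.75,69.3,1, -16.43,-14.37,-0.75,69.3,1]' 40; python3 - <<'E'
from h import *
from bench import get_obs
o=get_obs(); print(o["eef_pos"],yawof(o["tcp_rot"]),o["joint_pos"])
E
```

```text
clock: 1.35
eef_pos: [491.7, 244.8, 250.3]
tcp_rot: [0.672, 0.741, -0.0, 0.001]
wrist_force: [-0.9, 0.9, 0.5]
opening: 1.005
[491.68567664 244.8345451  250.33714016] 5.592293365438091 [-0.83202905  0.38132772  0.36420674  1.99963152 -0.18508076  0.79210366
 -0.2635961 ]
```

```bash
python3 -m jog '[-9.99,-0.65,1.2,0,1, -9.99,-0.65,1.2,0,1, -9.99,-0.65,1.2,0,1, -9.99,-0.65,1.2,0,1, -17.9,-1.88,4,0,1, -17.9,-1.88,4,0,1, -17.9,-1.88,4,0,1, -17.9,-1.88,4,0,1, -17.9,-1.88,4,0,1]'; python3 - <<'E'
from h import *
from bench import get_obs
o=get_obs(); print(o["eef_pos"],yawof(o["tcp_rot"]),o["joint_pos"],o["qd"])
print(rel(o["eef_pos"],yawof(o["tcp_rot"]),(454.5,-334.5,60),6))
E
```

```text
clock: 2.48
eef_pos: [489.9, -201.3, 149.2]
tcp_rot: [0.67, 0.742, -0.0, -0.0]
wrist_force: [-0.8, -0.2, 0.5]
opening: 1.001
[ 489.88966006 -201.32743132  149.19842415] 5.873580226871441 [ 0.07366534  0.5007511   0.29649526  2.13450092 -0.27397209  0.54286655
  0.6743451 ] [-0.0505047  -0.0228536  -0.02380125  0.00790695 -0.0028474   0.01324976
 -0.02420285]
[np.float64(-5.15), np.float64(-1.95), np.float64(3.57), np.float64(-0.1)]
```

```bash
python3 -m jog '[-5.2,-1.95,2,0,1, -5.2,-1.95,2,0,1, -5.2,-1.95,3.6,0,1, -5.2,-1.95,3.6,0,1, -5.2,-1.95,3.6,0,1]'; python3 - <<'E'
from h import *
from bench import get_obs, read_camera
o=get_obs(); print(o["eef_pos"],yawof(o["tcp_rot"]),o["wrist_force"])
for n in ("side","top"):
    c=read_camera(n); np.savez(n+"1.npz",**c)
    if n=="side": crop(c,280,60,120,110,6,"s1.png")
    else: crop(c,380,160,110,90,7,"t1.png")
E
```

```text
clock: 3.1
eef_pos: [456.8, -332.4, 60.8]
tcp_rot: [0.668, 0.744, 0.001, -0.0]
wrist_force: [-0.4, -0.3, -0.0]
opening: 1.003
[ 456.76293113 -332.44295934   60.82082434] 6.172652183245975 [-0.43408951 -0.31033624 -0.02840719]
```

View pics/s1.png

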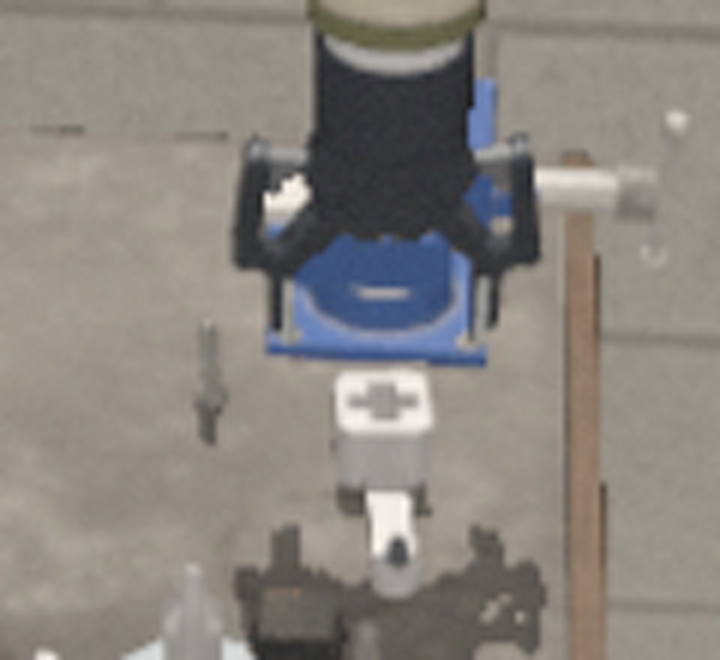

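View pics/t1.png

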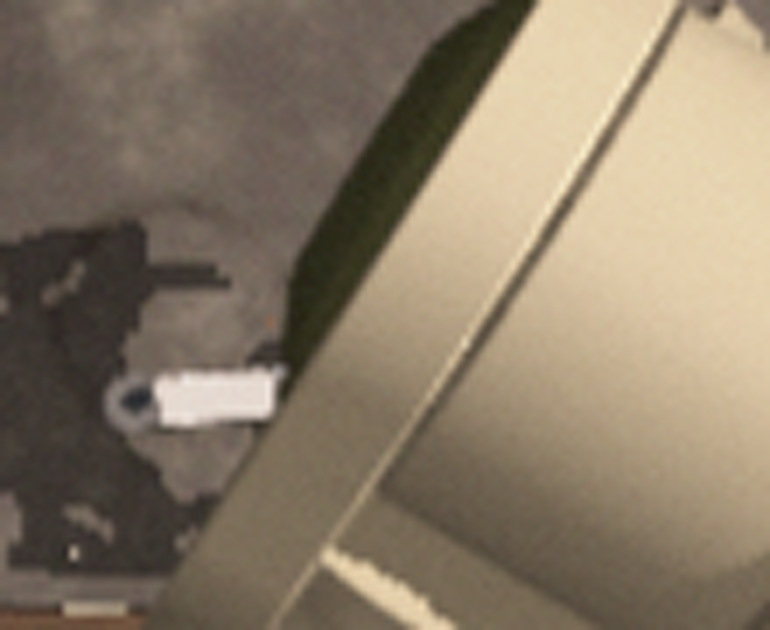

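```bash
python3 - <<'E'
from h import *
from bench import get_obs
s=load("side1")
for U in (277,491,384): print(onz(s,(U+.5)/6-.5+280,(325.5)/6-.5+60,74))
o=get_obs(); print(o["eef_pos"],o["clock"],rel(o["eef_pos"],yawof(o["tcp_rot"]),(455,-334,3),6))
E
```

```text
[ 510.85789688 -337.7114872    74.        ]
[ 405.20202712 -345.94784303   74.        ]
[ 458.06514123 -341.82692273   74.        ]
[ 457.23847394 -332.78984043   61.59860496] 3.2 [np.float64(-0.04), np.float64(-0.09), np.float64(2.34), np.float64(0.2)]
```

```bash
python3 -m jog '[-0.04,-0.09,1.2,0,1, -0.04,-0.09,2.3,0,1, -0.04,-0.09,2.3,0,1]' 40; python3 - <<'E'
from h import *
from bench import get_obs, read_camera
o=get_obs(); print(o["eef_pos"],yawof(o["tcp_rot"]),o["wrist_force"])
c=read_camera("side"); np.savez("side2.npz",**c); crop(c,280,60,120,110,6,"s2.png")
E
```

```text
clock: 3.58
eef_pos: [453.9, -334.2, 2.6]
tcp_rot: [0.668, 0.744, 0.0, -0.001]
wrist_force: [1.7, -0.4, 0.0]
opening: 0.999
[ 453.87525596 -334.21916304    2.55423741] 6.1492587762343645 [ 1.72528618 -0.42570499  0.01363976]
```

View pics/s2.png

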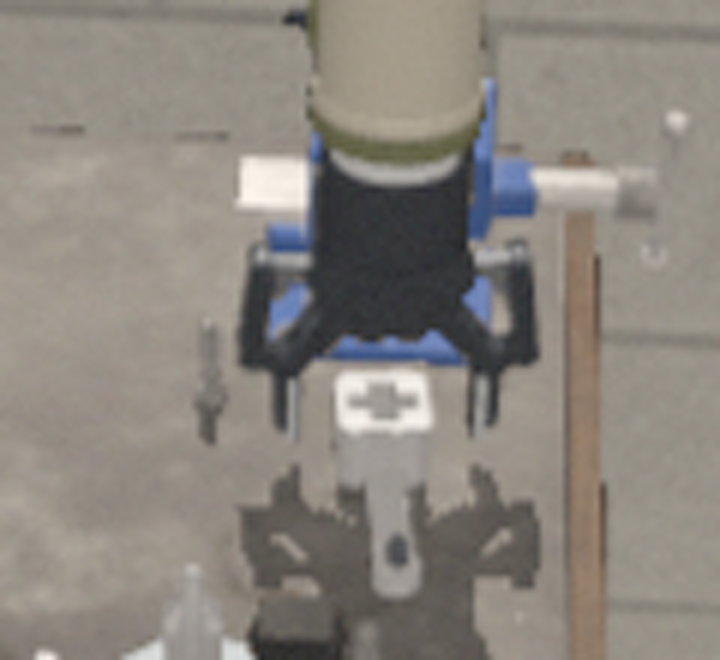

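```bash
python3 -m jog '[0,0,0,0,-1, 0,0,0,0,-1, 0,0,0,0,-1, 0,0,0,0,-1, 0,0,0,0,-1, 0,0,0,0,-1]' 70; python3 - <<'E'
from h import *
from bench import get_obs, read_camera
o=get_obs(); print(o["eef_pos"],yawof(o["tcp_rot"]),o["wrist_force"],o["opening"])
c=read_camera("side"); np.savez("side3.npz",**c); crop(c,280,60,120,110,6,"s3.png")
E
```

```text
clock: 4.38
eef_pos: [454.4, -335.9, 3.9]
tcp_rot: [0.669, 0.743, 0.0, 0.001]
wrist_force: [0.4, 1.3, 10.5]
opening: 0.527
[ 454.37581149 -335.9379432     3.93709131] 6.046896967797178 [ 0.402079    1.27126102 10.53502667] 0.526630554081297
```

View pics/s3.png

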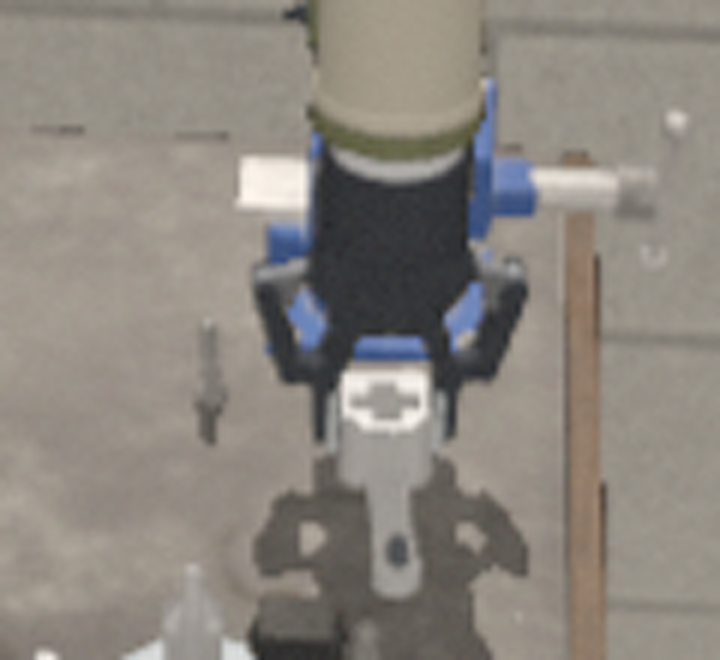

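```bash
python3 -m jog '[0,0,-1,0,-1, 0,0,-3,0,-1, 0,0,-4.8,10,-1, 0,0,-4.8,20,-1, 0,0,-4.8,30,-1, 0,0,-4.8,40,-1, 0,0,-4.8,49.1,-1, 0,0,-4.8,49.1,-1]'; python3 - <<'E'
from h import *
from bench import get_obs, read_camera
o=get_obs(); print(o["eef_pos"],yawof(o["tcp_rot"]),o["wrist_force"],o["opening"])
c=read_camera("side"); np.savez("side4.npz",**c); crop(c,270,30,120,110,6,"s4.png")
print(rel(o["eef_pos"],yawof(o["tcp_rot"]),(533,-126.6,122),-43.1))
E
```

```text
clock: 5.42
eef_pos: [453.3, -335.2, 122.6]
tcp_rot: [0.917, 0.399, -0.0, -0.0]
wrist_force: [1.1, -0.5, -3.5]
opening: 0.53
[ 453.34946023 -335.21061257  122.57726068] -42.97101126607257 [ 1.06139265 -0.45179189 -3.5004266 ] 0.529885418479419
[np.float64(8.28), np.float64(-3.36), np.float64(0.02), np.float64(0.1)]
```

View pics/s4.png

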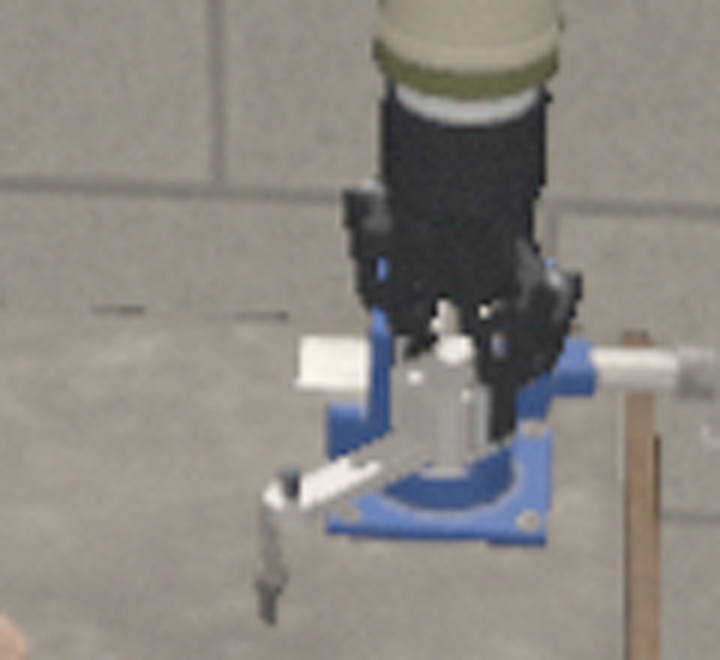

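```bash
python3 -m jog '[8.28,-3.36,0,0.1,-1, 8.28,-3.36,0,0.1,-1, 8.28,-3.36,0,0.1,-1, 8.28,-3.36,0,0.1,-1, 8.28,-3.36,0,0.1,-1, 8.28,-3.36,0,0.1,-1]'; python3 - <<'E'
from h import *
from bench import get_obs, read_camera
c=read_camera("side"); np.savez("side5.npz",**c); crop(c,270,80,110,120,5,"s5.png")
c=read_camera("top"); np.savez("top5.npz",**c); crop(c,310,130,100,80,7,"t5.png")
o=get_obs(); print(o["eef_pos"],yawof(o["tcp_rot"]),o["wrist_force"],o["opening"])
E
```

```text
clock: 6.22
eef_pos: [533.0, -127.7, 122.7]
tcp_rot: [0.917, 0.398, -0.0, 0.0]
wrist_force: [0.8, -0.1, -3.4]
opening: 0.524
[ 532.82868383 -128.54375766  122.76974995] -43.21080237846008 [ 0.25868265  0.00841296 -3.54408185] 0.5278933859673889
```

View pics/s5.png

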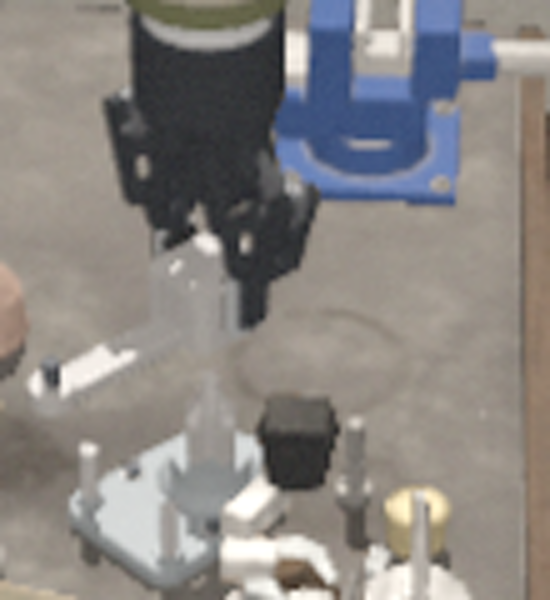

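View pics/t5.png

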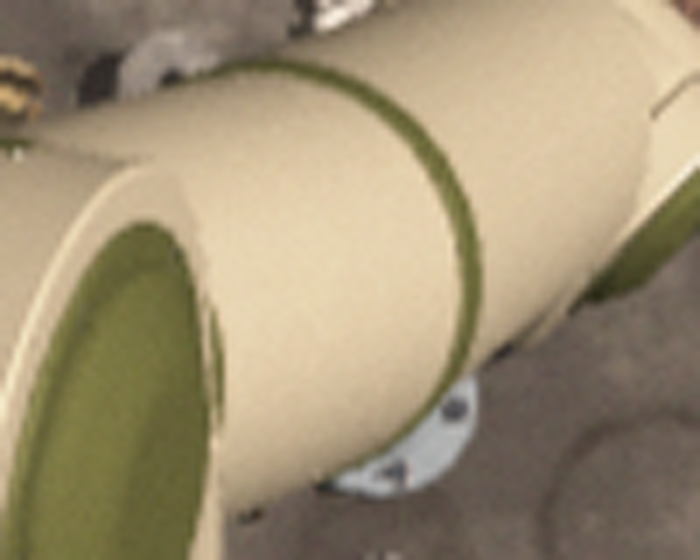

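```bash
python3 - <<'E'
from h import *
s=load("side5")
def T(U,V): return (U+.5)/5-.5+270,(V+.5)/5-.5+80
print("pin",onz(s,*T(50,366),145), "exp",(604.6,-51.3))
print("proj exp",[((u-270+.5)*5-.5,(v-80+.5)*5-.5) for u,v in (proj(s,(604.6,-51.3,145)),proj(s,(532.9,-128,119)),proj(s,(533,-126.6,84)),proj(s,(574,-83,46)),proj(s,(533,-126.6,30)))])
# pts on z-filtered hub region
d=[]
for U,V in ((200,310),(185,330),(205,345),(90,370),(120,340)): print((U,V),depthpt(s,*T(U,V)))
E
```

```text
pin [607.01330219 -45.76485093 145.        ] exp (604.6, -51.3)
proj exp [(np.float64(56.30564299610694), np.float64(359.4333863821744)), (np.float64(214.14306134615668), np.float64(316.7597659281149)), (np.float64(214.25927841937875), np.float64(371.8300119941024)), (np.float64(130.68903748114832), np.float64(475.73426262129146)), (np.float64(215.03885362921022), np.float64(450.86577862929386))]
(200, 310) [536.88746519 -92.4507282  148.92284044]
(185, 330) [ 545.62167549 -101.75228573  129.09452584]
(205, 345) [534.98973162 -96.82456783 123.82326126]
(90, 370) [589.85394847 -63.07008557 130.33536838]
(120, 340) [577.87249972 -91.07118052 128.8605786 ]
```

```bash
python3 -m jog '[0.05,-0.03,0.8,0,-1, 0.05,-0.03,1.2,0,-1, 0.05,-0.03,1.6,0,-1, 0.05,-0.03,1.8,0,-1]'; python3 - <<'E'
from h import *
from bench import get_obs, read_camera
c=read_camera("side"); np.savez("side6.npz",**c); crop(c,270,80,110,110,6,"s6.png")
o=get_obs(); print(o["eef_pos"],yawof(o["tcp_rot"]),o["wrist_force"],o["opening"])
E
```

```text
clock: 6.82
eef_pos: [533.5, -126.1, 77.1]
tcp_rot: [0.918, 0.397, -0.0, -0.0]
wrist_force: [0.3, 0.3, -3.3]
opening: 0.53
[ 533.34271876 -125.93185205   76.74755452] -43.175815731710884 [ 0.42959028 -0.1424739  -3.70460927] 0.527466430484259
```

View pics/s6.png

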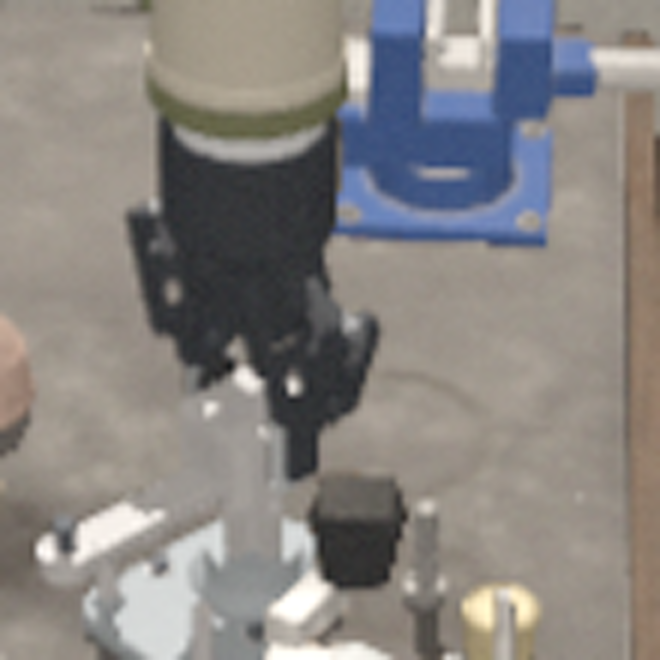

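```bash
python3 -m jog '[0,0,0.4,0,-1, 0,0,0.7,0,-1, 0,0,0.9,0,-1]'; python3 -m jog '[0,0,0.25,0,-1, 0,0,0.4,0,-1, 0,0,0.5,0,-1]'
```

```text
clock: 7.25
eef_pos: [533.6, -125.6, 54.5]
tcp_rot: [0.918, 0.398, -0.0, -0.0]
wrist_force: [0.1, -1.0, -2.7]
opening: 0.529
clock: 7.62
eef_pos: [533.7, -125.7, 42.3]
tcp_rot: [0.918, 0.397, 0.0, 0.0]
wrist_force: [-0.0, -0.1, -3.3]
opening: 0.524
```

```bash
python3 -m jog '[0,0,0.15,0,-1, 0,0,0.28,0,-1, 0,0,0.28,0,-1]'; python3 -m jog '[0,0,0.05,0,-1, 0,0,0.1,0,-1, 0,0,0.1,0,-1]'
```

```text
clock: 8.0
eef_pos: [533.6, -125.6, 35.4]
tcp_rot: [0.918, 0.397, -0.0, -0.0]
wrist_force: [-0.5, 0.3, -2.8]
opening: 0.526
clock: 8.38
eef_pos: [533.8, -125.7, 34.0]
tcp_rot: [0.918, 0.397, 0.001, 0.0]
wrist_force: [-2.0, 1.3, 9.8]
opening: 0.529
```

Contact on the shoulder at the height expected. I'll press a little further and look.

```bash
python3 -m jog '[0,0,0.05,0,-1, 0,0,0.05,0,-1, 0,0,0.05,0,-1]'; python3 - <<'E'
from h import *
from bench import get_obs, read_camera
c=read_camera("side"); np.savez("side7.npz",**c); crop(c,270,80,110,110,6,"s7.png")
E
```

```text
clock: 8.75
eef_pos: [533.8, -125.6, 33.9]
tcp_rot: [0.918, 0.397, 0.001, -0.0]
wrist_force: [-4.9, 2.6, 27.8]
opening: 0.525
```

View pics/s7.png

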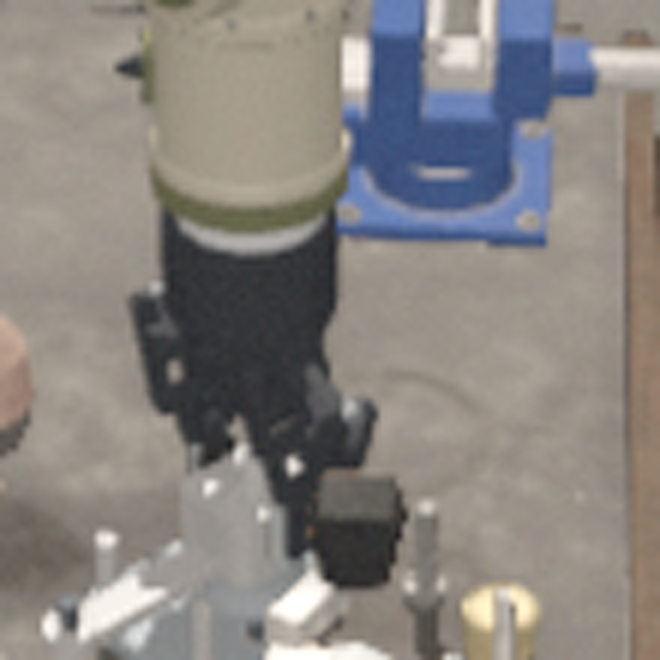

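```bash
python3 -m jog '[0,0,-0.1,0,0.3, 0,0,-0.1,0,0.3, 0,0,-0.1,0,0.3, 0,0,-0.1,0,0.3]'; python3 -m jog '[0,0,-0.4,0,0.3, 0,0,-1.2,0,0.3, 0,0,-2.4,0,0.3, 0,0,-4.4,0,0.3, 0,0,-6.4,0,0.3, 0,0,-6.4,0,0.3]'
```

```text
clock: 9.3
eef_pos: [533.6, -125.6, 34.1]
tcp_rot: [0.918, 0.398, -0.0, -0.0]
wrist_force: [-0.6, -0.7, -0.1]
opening: 0.652
clock: 10.05
eef_pos: [535.2, -126.2, 198.0]
tcp_rot: [0.918, 0.397, 0.003, 0.001]
wrist_force: [0.6, -0.7, -0.6]
opening: 0.647
```

```bash
python3 -m jog '[-8.3,3.4,0,0,0.3, -8.3,3.4,0,0,0.3, -8.3,3.4,0,0,0.3, -8.3,3.4,0,0,0.3, -8.3,3.4,0,0,0.3, -8.3,3.4,0,0,0.3]'; python3 - <<'E'
from h import *
from bench import get_obs, read_camera
c=read_camera("side"); np.savez("side8.npz",**c); crop(c,270,120,100,100,6,"s8.png")
c=read_camera("top"); np.savez("top8.npz",**c); crop(c,310,130,90,75,8,"t8.png")
E
```

```text
clock: 10.8
eef_pos: [453.7, -334.2, 193.8]
tcp_rot: [0.918, 0.398, -0.0, -0.001]
wrist_force: [1.2, -0.0, 0.6]
opening: 0.654
```

View pics/s8.png

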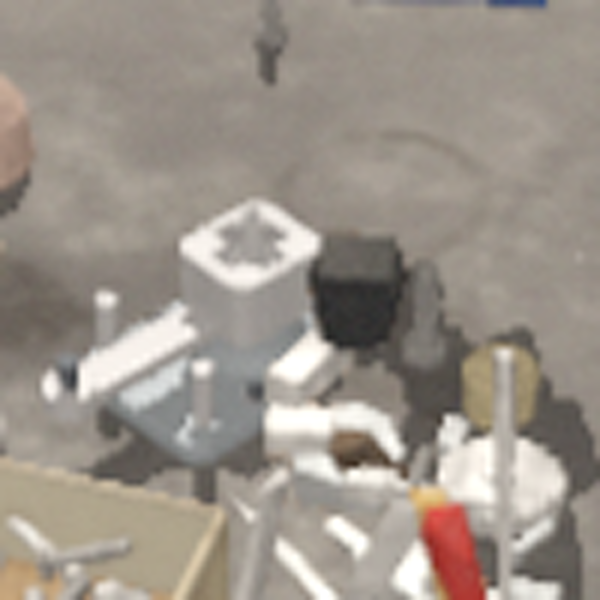

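View pics/t8.png

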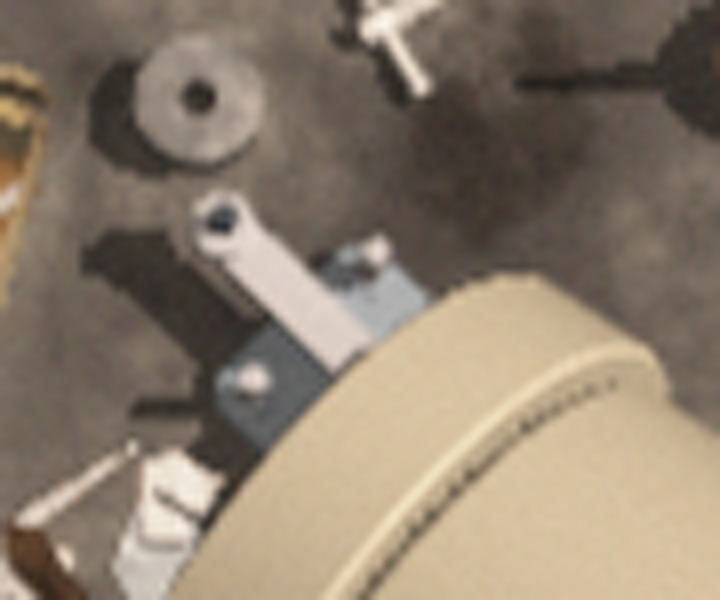

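Lever on the shaft, arm centred between the pins. Check the hub top height (64 expected) and its level.

```bash
python3 - <<'E'
from h import *
s=load("side8"); t=load("top8"); a=load("side0")
P=np.array([depthpt(s,u,v) for v in range(150,170) for u in range(298,326)])
m=(np.hypot(P[:,0]-533,P[:,1]+126)<30)&(abs(P[:,2]-64)<6); Q=P[m]
A=np.c_[Q[:,:2]-Q[:,:2].mean(0),np.ones(len(Q))]; k=np.linalg.lstsq(A,Q[:,2],rcond=None)[0]
print(len(Q),"median z",np.median(Q[:,2]),"tilt deg",np.degrees(k[:2]))
P=np.array([depthpt(t,u,v) for v in range(154,180) for u in range(330,362)])
Q=P[(abs(P[:,2]-40)<5)]; print("arm top z",len(Q),np.median(Q[:,2]))
print("plain lever change",np.abs(s["img"][280:330,270:305].astype(int)-a["img"][280:330,270:305]).mean())
E
```

```text
186 median z 63.78859958107722 tilt deg [ 0.496805 -0.007047]
arm top z 181 39.865334358775044
plain lever change 1.420952380952381
```

Hub top is at 63.8 mm (64 expected), the arm top at 39.9 mm (40 expected), the hub is level, and the plain lever hasn't moved.

```bash
python3 -c "
from bench import finish_job,get_obs
print(get_obs()['qd'].round(3)); print(finish_job())"
```

```text
[-0.008 -0.002  0.003 -0.004  0.002 -0.001  0.   ]
the job is handed in; nothing more can be done
None
```

The lever with the cross-shaped hole is on the splined shaft and seated on the shoulder, with its arm between the two stop pins. I gripped it by the hub flats, turned it 49° on the way and lowered it. I pressed it down with about 28 N, then released it, moved the arm well clear and handed the job in at about 11 s.

- **Seating:** the hub top measured 63.8 mm (64 expected), tilted by about 0.5° or less. The arm top measured 39.9 mm (40 expected).
- **Orientation:** both camera views show the arm between the stop pins.
- **Plain lever:** it stayed where it lay; its part of the side image is unchanged apart from noise.
- **Disagreements:**
  - The two cameras differed by about 2–3 mm on positions, within or just over the stated calibration, so I used their average.
  - The link pin's position seen just before insertion was about 4 mm off the target in the side view. A depth reading on the hub itself agreed within about 1 mm, so I went by the hub. It went on without jamming.

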